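Close a split bearing housing on its dowels and hold it pressed

TASK

Put the bearing cap with the red reject marks into the red bin and let go of it there. Then fit the unmarked cap over the two brass dowels of the lower housing half in the spring nest, fully down on the joint face, and press the closed pair down against the nest's spring until the carrier has sunk well past half of its 10 mm travel. Finish while still holding the pair pressed down like that, and leave the ring gauge and the pin gauge where they stand.

Things in the scene. Friction and masses are not known exactly. Their poses are not given: they have to be found in the camera images.
- good_cap_grip (a point): unmarked aluminium bearing cap, 0.35 kg, joint face down on a 4 mm black mat: arch 44 wide (x, along the bore), outer radius 40, bore radius 22, with two ears 10 thick; 134 long (y), 40 high. Upright 12 mm through holes in the ears at y = +-52. Point: middle of the crown, 31 above the joint face; grip here across the flat sides, 44 apart along x. z up. Same if turned half round about z.
- reject_cap_grip (a point): reject bearing cap, lying on the same mat, same shape, size, weight and axes as the unmarked cap, but with a red paint cross on the crown and red paint on both ears. Point: middle of the crown, 31 mm above its joint face.
- seat (a point): centre of the top joint face of the grey lower housing half, fixed on the blue sprung carrier; 82 mm above the table, sinks with the carrier. y along its 134 mm length, x along the bore (44 wide), z up. Two upright brass dowels, 8.5 mm diameter, 18 tall (upper 6 tapered), at y = +-52. A seated cap's crown point is 31 above this point, either way round.
- carrier (a joint): how far the nest's carrier with the lower half has sunk, in m: 0 = up (start), 0.010 = down on its stop. Spring: begins to give at about 8 N on the joint face (the cap's weight included), then 1 N more per mm.
- bin_in (a point): centre of the inner floor of the red open reject bin (fixed), 4 mm above the table; inside 192 x 192 mm along this frame's x and y, walls 56 mm above this floor.
- ring_gauge: bystander: steel ring gauge lying flat, 60 mm outside diameter, 18 mm high; origin at the centre of its underside.
- pin_gauge: bystander: upright steel pin on a round base, base 40 mm diameter, 95 mm tall in all; origin at the centre of its underside.
Mind the look-alikes: they are no part of the job. What is shaped like the part that bears reject_cap_grip but turquoise is not meant.

How it is judged (in metres and radians):
On the way, in this order (a step that is already met when the one before it is completed fails the run):
1. the red-marked cap lies in the red bin, let go and at rest (x of reject_cap_grip in the frame of bin_in between -0.095 and 0.095 m and y of reject_cap_grip in the frame of bin_in between -0.095 and 0.095 m and z of reject_cap_grip in the frame of bin_in below 0.065 m and contact force between reject_cap and the fingers below 0.1 N and linear speed of reject_cap below 0.03 m/s), for 0.2 s.
2. the unmarked cap is on both dowels, fully down on the joint face (angle between the z axis of good_cap_grip and the z axis of seat, either way round below 0.05 rad and angle between the y axis of good_cap_grip and the y axis of seat, either way round below 0.07 rad and x of good_cap_grip in the frame of seat between -0.003 and 0.003 m and y of good_cap_grip in the frame of seat between -0.003 and 0.003 m and z of good_cap_grip in the frame of seat between 0.028 and 0.033 m), for 0.2 s.
At the end, for the whole second after the job is handed in: Unmarked cap on both dowels: centred to 3 mm, level to 0.05 rad, crown point 28-33 mm above the joint face; arm or gripper touches it (over 2 N) and presses it on the lower half with over 7 N, carrier sunk over 5 mm, at rest; marked cap released inside the bin (all of step 1 and all of step 2 and value of joint carrier above 0.005 m and contact force between good_cap and carrier above 7 N and contact force between any of the fingers, the arm and good_cap above 2 N and linear speed of good_cap below 0.02 m/s); the arm keeps its last pose, push and grip.
It fails at once if the ring gauge was moved by more than 30 mm (distance of ring_gauge from where it was at the start of the episode above 0.03 m).
It fails at once if the pin gauge was moved by more than 30 mm or tipped over (distance of pin_gauge from where it was at the start of the episode above 0.03 m or angle between pin_gauge's own z axis and vertical above 0.5 rad).
It also fails if it takes over 64 s, if anything falls off the work surface, if the arm or the gripper's body presses on something with over 40 N, if the wrist force passes 120 N, or if a joint passes its speed limit or range.

ROBOT

A 6-joint arm with a two-finger parallel gripper is mounted at the origin on the work surface. World frame = base frame: x ahead of the robot, y to its left, z up, the work surface at z = 0. Lengths are in m, angles in degrees, forces in N, time in s.
With the tool pointing down it reaches from about 0.3 to 0.75 m from the base axis. Payload 8.5 kg.
Tool frame: the origin (TCP) lies at the very end of the fingers, on their centre line; the grasp point (between the pads) lies 19 mm behind it (env.grasp_offset is the distance from the TCP to the grasp point, in m); y points along the fingers, z is the direction in which the jaws open and shut, and the axes are right-handed (so a half turn about y gives the same grasp; the last joint's range is limited). The gripper opens to 85 mm and grips with 20 to 120 N. Pads are 22 mm wide; open, the fingers measure 114 mm over their backs; the gripper's body (76 mm by 85 mm) begins 54 mm behind the grasp point. The pads swing forward as they close: fully open they stand 13 mm farther back than shut.
Start: joints at [-89.399, 21.807, 74.336, -0, 83.858, -12.336], TCP at [0.123, -0.536, 0.231] pointing down, gripper open.
Joint ranges: [-178.18, 178.18], [-50.72, 133.34], [12.68, 142.11], [-81.47, 261.47], [9.98, 163.14], [-165.26, 165.26]. Speed limits (degrees/s): [136.94, 136.94, 180, 180, 180, 180].

INTERFACE

Orientations are given as a 3x3 rotation matrix whose columns are the frame's x, y, z axes.
In Python, from rig import env gives the robot as it stands. The module is installed in compiled form; this text tells all that it offers.
- The arm moves only by the shell command python3 -m pendant 'ROWS' [FORCE]. ROWS is JSON, a list of rows, each a list of 3 entries, a list of its own where there are three numbers: the shift along the world's x, y, z as a fraction of full scale, then the turn about the world's z as a fraction of full scale, then the opening, from 0 (shut) to 1 (fully open). A call has 1 to 12 rows; each row shifts and turns the commanded pose from where the row before left it; what a row does not reach is not made up. Full scale, the value 1, is 30 mm for a shift and 5 degrees for a turn. A row lasts 1/12 s, in which the tool goes at most 41.7 mm and 7.16 degrees, less where a joint would pass 70% of its speed; a pose out of reach is approached as far as the arm can. A call with a number of a shift or a turn outside -1 to 1 is refused whole. A call with a gripper value outside its range is refused whole. The fingers move at their own pace and stop on an object; FORCE is the grip in N (left out, the last holds). Time passes only in rows, so rows that do not move let the fingers close. It gives the time, the measured TCP pose, the force and the opening at its end, in the units of the state.
- env.observe(): the state, without advancing time (a new reading comes with each control period).
- env.get_image(name): name is "scene" or "top" or "wrist"; returns (picture, depth): 400x640x3 uint8, red, green, blue; 400x640 float32, m along the optical axis (not along the pixel's ray), 0 where there is no reading.
- env.camera_model(name): a dict with "camera_matrix" (3x3 intrinsics, pixels), "dist_coeffs" ([k1, k2, p1, p2, k3] as OpenCV has them; the pictures are not rectified), "R" (3x3) and "t" (3): a world point X has camera coordinates R X + t; the wrist camera has in their place "tool_from_camera" (4x4, takes a point from camera to tool coordinates, whose origin is the TCP and whose axes are the tool frame's). Camera axes: x right, y down, z forward; pixel columns grow to the right and rows downward; lengths in m; the calibration is good to about 2 mm. A picture is of the moment at which its call begins: read the wrist's pose just before it. camera_model takes no time and is no camera call.
- env.close_job(): hands the job in, once; it reports no verdict.
The state is a dict: "time_s": time; "q": joint angles; "qvel": joint speeds; "joint_efforts": joint torques, N m; "position": TCP position; "tool_rot": TCP orientation; "ft_force": force on the tool from outside, world axes, zero at the start; "wrist_torque": the same for the moment, N m; "grip_width": finger opening in m.
Only numpy, scipy, OpenCV 4.12 (cv2) and the standard library are available. Lean on these libraries where they do the work, as an engineer would, in place of code of your own. Each camera call takes 0.05 s, during which the arm holds its last target.

## Working session

There is one attempt and no reset: what is moved stays moved. The work goes in short steps, Python scripts to look and compute and a shell command to move; the robot and the scene stay as the last step left them, time stands still between calls to the robot, and variables do not carry over. Pictures are saved under pics/ and viewed, and the job is handed in when it is done.

```bash
mkdir -p pics; cat > h.py <<'E'
import numpy as np, cv2, pickle
from rig import env
def grab(name,tag):
    s=env.observe(); im,d=env.get_image(name); m=env.camera_model(name)
    pickle.dump((s,im,d,m),open(f'pics/{tag}.pkl','wb'))
    cv2.imwrite(f'pics/{tag}.png',im[:,:,::-1]); return s,im,d,m
def load(tag): return pickle.load(open(f'pics/{tag}.pkl','rb'))
def cam(tag):
    s,im,d,m=load(tag)
    K=np.array(m['camera_matrix']);D=np.array(m['dist_coeffs'])
    if 'R' in m: R=np.array(m['R']);t=np.array(m['t'])
    else:
        T=np.eye(4);T[:3,:3]=s['tool_rot'];T[:3,3]=s['position']
        T=np.linalg.inv(T@np.array(m['tool_from_camera']));R=T[:3,:3];t=T[:3,3]
    return K,D,R,t.ravel()
def ray(tag,uv):
    K,D,R,t=cam(tag); p=cv2.undistortPoints(np.array([[uv]],float),K,D)[0,0]
    return -R.T@t, R.T@np.array([p[0],p[1],1.])
def atz(tag,uv,z):
    o,v=ray(tag,uv); return o+v*(z-o[2])/v[2]
def dep(tag,uv):
    o,v=ray(tag,uv); d=load(tag)[2]; u,w=int(round(uv[0])),int(round(uv[1]))
    p=d[w-2:w+3,u-2:u+3]; p=p[p>0]; return o+v*(np.median(p) if len(p) else np.nan)
def tri(obs):
    A=np.zeros((3,3));b=np.zeros(3)
    L=[]
    for tag,uv in obs:
        o,v=ray(tag,uv); v=v/np.linalg.norm(v); P=np.eye(3)-np.outer(v,v);A+=P;b+=P@o;L.append((o,P))
    x=np.linalg.solve(A,b); return x,[np.linalg.norm(P@(x-o)) for o,P in L]
def crop(tag,x0,y0,x1,y1,f,out):
    im=load(tag)[1][y0:y1,x0:x1,::-1]; cv2.imwrite(f'pics/{out}.png',cv2.resize(im,None,fx=f,fy=f,interpolation=cv2.INTER_CUBIC))
E
python3 - <<'E'
from h import *
s,*_=grab('top','top0'); grab('scene','scene0')
print(s['position'],s['tool_rot'],s['grip_width'],s['ft_force'],env.grasp_offset)
E
```

```text
[ 0.12312644 -0.5357463   0.23072598] [[-9.74618780e-01 -1.51388913e-05  2.23871018e-01]
 [-2.23870815e-01  1.41153403e-03 -9.74617805e-01]
 [-3.01246926e-04 -9.99999004e-01 -1.37909673e-03]] 0.08523787112937913 [-0.24145026 -0.39069618  0.29646068] 0.0187
```

View pics/top0.png

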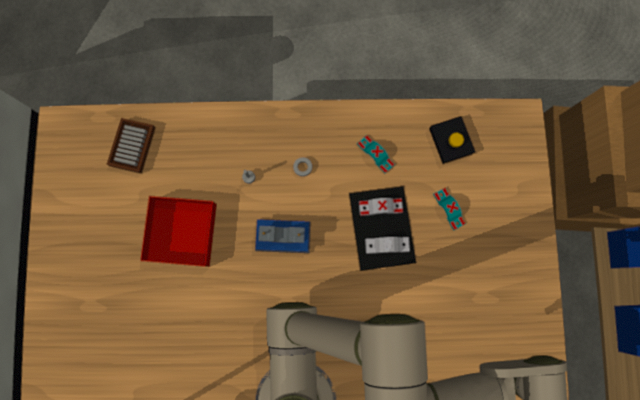

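View pics/scene0.png

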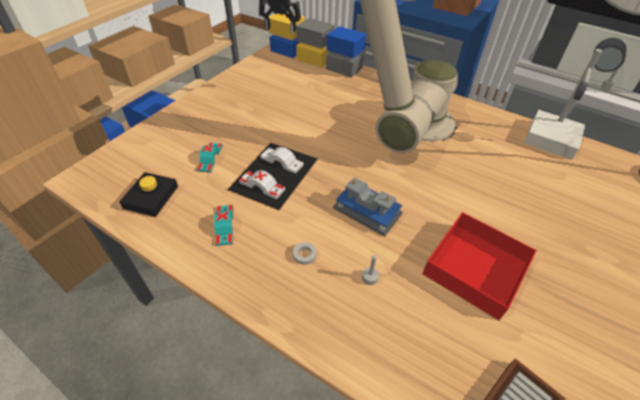

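The top view shows the reject cap at about (381,206), the good cap at (388,244), the nest at (283,236), the bin at (179,231), the ring at (303,166) and the pin at (249,176). The turquoise decoys are at (377,153) and (451,208). I'll enlarge these for exact pixel positions.

```bash
python3 - <<'E'
from h import *
crop('top0',340,180,425,275,6,'c1'); crop('top0',245,205,320,265,8,'c2')
crop('scene0',225,140,320,210,8,'c3'); crop('scene0',325,165,410,240,8,'c4')
for n,uv in dict(rej=(381,206),good=(388,244),nest=(283,236),bin=(179,231),ring=(303,166),pin=(249,176)).items(): print(n,dep('top0',uv).round(4))
E
```

```text
rej [ 0.5817 -0.2747  0.044 ]
good [ 0.464  -0.2913  0.0438]
nest [0.494  0.0278 0.0598]
bin [0.5206 0.3581 0.0035]
ring [ 7.232e-01 -3.520e-02 -3.000e-04]
pin [0.688  0.135  0.0258]
```

View pics/c1.png

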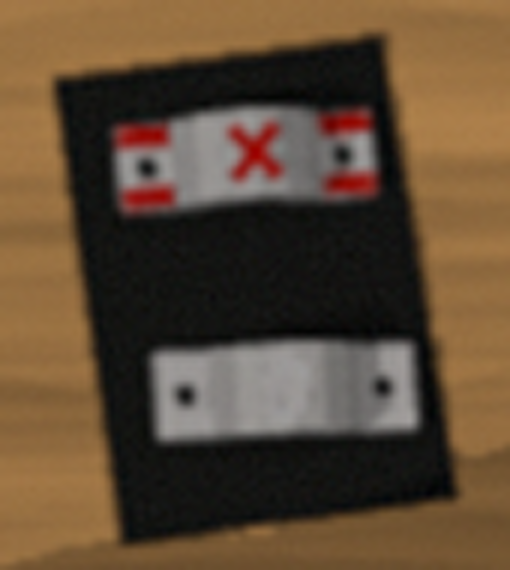

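View pics/c2.png

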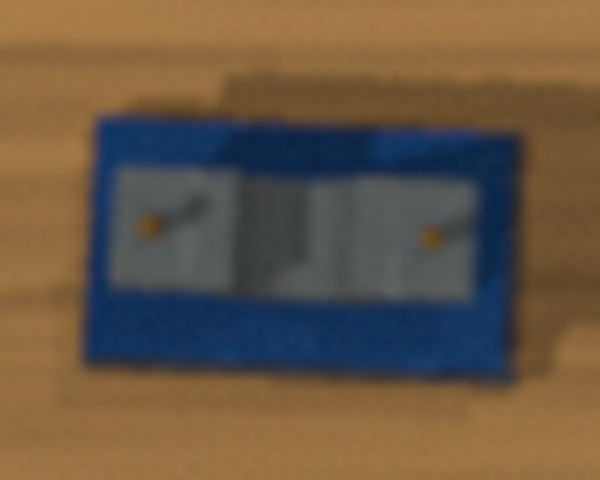

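View pics/c3.png

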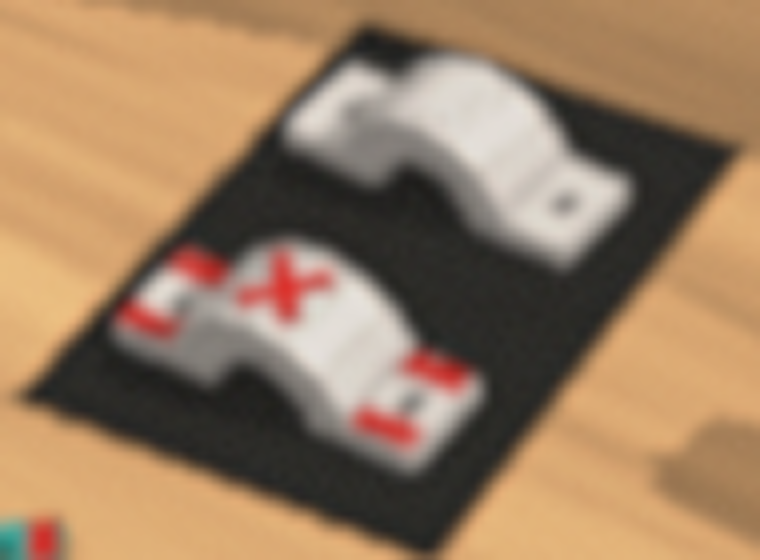

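View pics/c4.png

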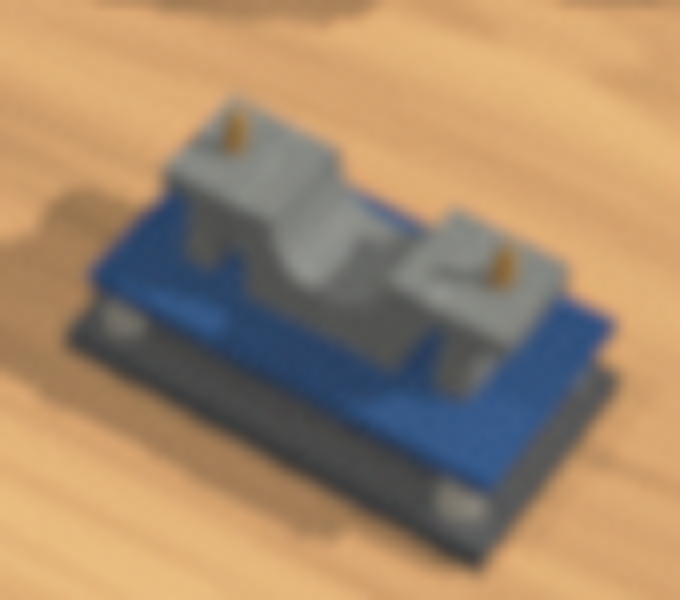

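c1 shows the reject's ear holes at (147,166) and (343,154), and the good cap's at (185,394) and (382,387). c2 shows the dowels at (151,226) and (433,237). c3 and c4 show the same features from the scene camera.

```bash
python3 - <<'E'
from h import *
def px(c,x0,y0,f): return ((c[0]+.5)/f-.5+x0,(c[1]+.5)/f-.5+y0)
T1=lambda c:('top0',px(c,340,180,6)); T2=lambda c:('top0',px(c,245,205,8))
S3=lambda c:('scene0',px(c,225,140,8)); S4=lambda c:('scene0',px(c,325,165,8))
def pr(n,obs):
    x,r=tri(obs); print(n,x.round(4),np.round(r,4))
pr('rejL',[T1((147,166)),S3((411,402))]); pr('rejR',[T1((343,154)),S3((183,300))])
pr('rejX',[T1((255,152)),S3((287,287))])
pr('gL',[T1((185,394)),S3((567,203))]); pr('gR',[T1((382,387)),S3((348,108))])
pr('dL',[T2((151,226)),S4((504,262))]); pr('dR',[T2((433,237)),S4((236,120))])
for n,a,b,z in (('rej',(147,166),(343,154),.014),('good',(185,394),(382,387),.014)):
    A=atz(*T1(a),z);B=atz(*T1(b),z);d=A-B;print(n,A.round(4),B.round(4),((A+B)/2).round(4),np.linalg.norm(d),np.degrees(np.arctan2(d[1],d[0])))
a,b=(151,226),(433,237)
for z in(.098,):
    A=atz(*T2(a),z);B=atz(*T2(b),z);d=A-B;print('nest',A.round(4),B.round(4),((A+B)/2).round(4),np.linalg.norm(d),np.degrees(np.arctan2(d[1],d[0])))
# depth checks
for uv in ((360,206),(381,199),(388,240)): print(dep('top0',uv).round(4))
for uv in ((262,233),(301,238)): print(dep('top0',uv).round(4))
c=[atz('top0',u,.06) for u in((150,197),(215,202),(210,266),(141,261))]; print(np.round(c,3))
E
```

```text
rejL [ 0.5835 -0.2259  0.0125] [0.0002 0.0002]
rejR [ 0.5879 -0.3301  0.0123] [0.0004 0.0004]
rejX [ 0.5852 -0.2784  0.0442] [0.0003 0.0003]
gL [ 0.4632 -0.2409  0.0125] [0.0002 0.0002]
gR [ 0.4652 -0.3454  0.0128] [0.0013 0.0013]
dL [0.5021 0.0832 0.0905] [0.0005 0.0005]
dR [ 0.4957 -0.0208  0.0938] [0.0005 0.0005]
rej [ 0.5831 -0.2255  0.014 ] [ 0.5875 -0.3294  0.014 ] [ 0.5853 -0.2775  0.014 ] 0.10400715859954851 92.37005721411586
good [ 0.4632 -0.2409  0.014 ] [ 0.4645 -0.3441  0.014 ] [ 0.4638 -0.2925  0.014 ] 0.10316841897619737 90.67396457735616
nest [0.5012 0.0829 0.098 ] [ 0.4951 -0.0205  0.098 ] [0.4982 0.0312 0.098 ] 0.10353047007671873 86.61732592547477
[ 0.5878 -0.2131  0.011 ]
[ 0.6039 -0.2759  0.0425]
[ 0.4762 -0.2919  0.0431]
[0.5021 0.0886 0.0832]
[ 0.4851 -0.0267  0.0817]
[[0.621 0.435 0.06 ]
 [0.602 0.234 0.06 ]
 [0.408 0.247 0.06 ]
 [0.426 0.456 0.06 ]]
```

Both views agree: the hole spacing is 104 mm as it should be, the ears are at about 13 mm, the crown at 44 mm and the dowels at about 92 mm. Next I'll move above the reject cap.

```bash
python3 -m pendant '[[[0.77,0.43,0],0.794,1],[[0.77,0.43,0],0.794,1],[[0.77,0.43,0],0.794,1],[[0.77,0.43,0],0.794,1],[[0.77,0.43,0],0.794,1],[[0.77,0.43,0],0.794,1],[[0.77,0.43,0],0.794,1],[[0.77,0.43,0],0.794,1],[[0.77,0.43,0],0.794,1],[[0.77,0.43,0],0.794,1]]' 60
python3 -m pendant '[[[0.77,0.43,-0.2],0.794,1],[[0.77,0.43,-0.2],0.794,1],[[0.77,0.43,-0.2],0.794,1],[[0.77,0.43,-0.2],0.794,1],[[0.77,0.43,-0.2],0.794,1],[[0.77,0.43,-0.2],0.794,1],[[0.77,0.43,-0.2],0.794,1],[[0.77,0.43,-0.2],0.794,1],[[0.77,0.43,-0.2],0.794,1],[[0.77,0.43,-0.2],0.794,1],[[0,0,0],0,1],[[0,0,0],0,1]]'
```

```text
time_s: 0.93
position: [0.3551, -0.4061, 0.231]
tool_rot: [[-0.604, -0.0, 0.797], [-0.797, 0.001, -0.604], [-0.0, -1.0, -0.001]]
ft_force: [0.4, 0.5, 0.1]
grip_width: 0.0855
time_s: 1.93
position: [0.5856, -0.277, 0.1702]
tool_rot: [[0.042, -0.002, 0.999], [-0.999, 0.001, 0.042], [-0.001, -1.0, -0.002]]
ft_force: [-0.2, 0.1, -0.5]
grip_width: 0.0853
```

```bash
python3 - <<'E'
from h import *
s,*_=grab('wrist','w1')
print(s['position'],s['tool_rot'].round(4) if hasattr(s['tool_rot'],'round') else s['tool_rot'],s['ft_force'],s['q'])
E
```

```text
[ 0.58561518 -0.27702886  0.17017689] [[ 0.0424 -0.0016  0.9991]
 [-0.9991  0.001   0.0424]
 [-0.0011 -1.     -0.0015]] [-0.23511492  0.13388047 -0.47266015] [-3.57641035e+01  3.42770748e+01  6.29378542e+01 -6.08078731e-03
  8.28926617e+01 -3.81920556e+01]
```

View pics/w1.png

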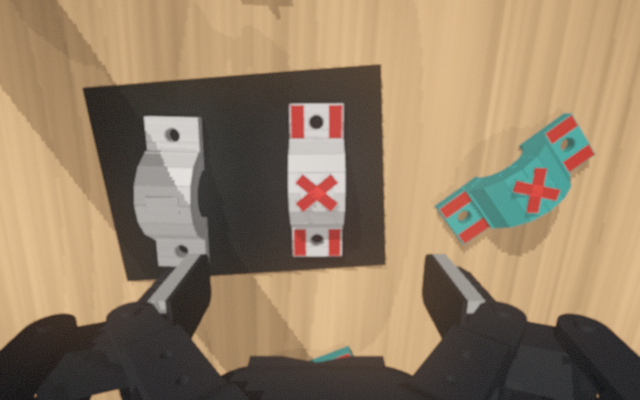

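w1 shows the reject cap centred between the fingers, with its holes at (316,121) and (317,239) and the cross at (317,193). The good cap's holes are at (172,134) and (182,250).

```bash
python3 - <<'E'
from h import *
for n,a,b in(('rej',(316,121),(317,239)),('good',(172,134),(182,250))):
    A=atz('w1',a,.0135);B=atz('w1',b,.0135);d=A-B;d*=np.sign(d[1])
    print(n,A,B,(A+B)/2,np.linalg.norm(d),np.degrees(np.arctan2(d[1],d[0])))
print(atz('w1',(317,193),.044),dep('w1',(317,185)))
E
```

```text
rej [ 0.58262786 -0.22459574  0.0135    ] [ 0.58788942 -0.3281005   0.0135    ] [ 0.58525864 -0.27634812  0.0135    ] 0.10363840426208755 92.91007078341947
good [ 0.46346867 -0.24008777  0.0135    ] [ 0.46588256 -0.34406496  0.0135    ] [ 0.46467562 -0.29207636  0.0135    ] 0.10400520929845677 91.3299134191227
[ 0.58568902 -0.27779742  0.044     ] [ 0.58540993 -0.27130672  0.04450741]
```

```bash
python3 -m pendant '[[[0,0.01,-1],0.06,1],[[0,0,-1],0,1],[[0,0,-1],0,1],[[0,0,-1],0,1],[[0,0,-0.7],0,1],[[0,0,-0.4],0,1],[[0,0,0],0,1]]'
python3 -m pendant '[[[0,0,0],0,0.3],[[0,0,0],0,0.3],[[0,0,0],0,0],[[0,0,0],0,0],[[0,0,0],0,0],[[0,0,0],0,0],[[0,0,0],0,0],[[0,0,0],0,0],[[0,0,0],0,0]]' 60
```

```text
time_s: 2.57
position: [0.5836, -0.2778, 0.0162]
tool_rot: [[0.044, -0.003, 0.999], [-0.999, 0.002, 0.044], [-0.003, -1.0, -0.003]]
ft_force: [-0.3, 0.9, 0.0]
grip_width: 0.0853
time_s: 3.32
position: [0.5858, -0.2782, 0.0202]
tool_rot: [[0.046, 0.002, 0.999], [-0.999, -0.002, 0.046], [0.002, -1.0, 0.002]]
ft_force: [-0.9, 0.4, 6.3]
grip_width: 0.0433
```

```bash
python3 -m pendant '[[[0,0,0.3],0,0],[[0,0,0.6],0,0],[[0,0,1],0,0],[[0,0,1],0,0],[[0,0,1],0,0],[[0,0,1],0,0],[[0,0,1],0,0],[[0,0,0.3],0,0],[[0,0,0],0,0],[[0,0,0],0,0]]'
python3 - <<'E'
from h import *
s,*_=grab('wrist','w2')
E
```

```text
time_s: 4.15
position: [0.5846, -0.2773, 0.2029]
tool_rot: [[0.046, -0.002, 0.999], [-0.999, 0.001, 0.046], [-0.001, -1.0, -0.002]]
ft_force: [-0.4, -0.1, -5.4]
grip_width: 0.0427
```

View pics/w2.png

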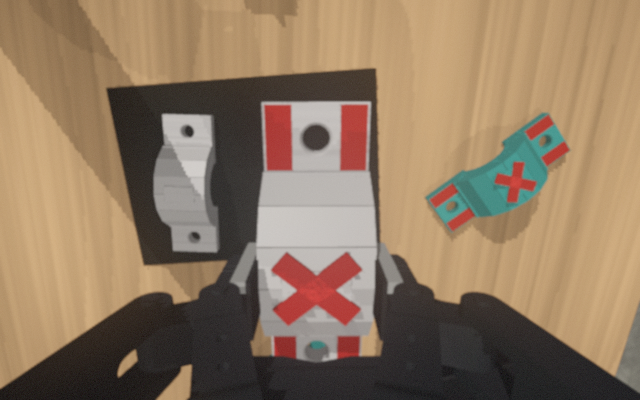

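w2 shows the reject cap held level and centred, its cross at about (316,290), while the good cap hasn't moved. Now I'll carry it to the bin.

```bash
python3 -m pendant '[[[-0.1,0.5,0],0,0],[[-0.1,0.94,0],-0.1,0],[[-0.1,0.94,0],-0.1,0],[[-0.1,0.94,0],-0.1,0],[[-0.1,0.94,0],-0.1,0],[[-0.1,0.94,0],-0.1,0],[[-0.1,0.94,0],-0.1,0],[[-0.1,0.94,0],-0.1,0],[[-0.1,0.94,0],-0.1,0],[[-0.1,0.94,0],-0.1,0],[[-0.1,0.94,0],-0.1,0],[[-0.1,0.94,0],-0.1,0]]'
python3 -m pendant '[[[-0.1,0.94,0],-0.1,0],[[-0.1,0.94,0],-0.1,0],[[-0.1,0.94,0],-0.1,0],[[-0.1,0.94,0],-0.1,0],[[-0.1,0.94,0],-0.1,0],[[-0.12,0.94,0],0,0],[[-0.12,0.94,0],0,0],[[-0.12,0.94,0],0,0],[[-0.12,0.94,0],0,0],[[-0.12,0.94,0],0,0],[[-0.12,0.45,0],0,0],[[0,0,0],0,0]]'
python3 - <<'E'
from h import *
s,*_=grab('wrist','w3');print(s['position'])
grab('top','top3')
crop('top3',120,170,320,290,4,'c5')
E
```

```text
time_s: 5.2
position: [0.5479, 0.0489, 0.2021]
tool_rot: [[-0.05, -0.004, 0.999], [-0.999, 0.001, -0.05], [-0.0, -1.0, -0.004]]
ft_force: [-0.4, 0.6, -4.4]
grip_width: 0.0429
time_s: 6.2
position: [0.5109, 0.3452, 0.2019]
tool_rot: [[-0.09, -0.004, 0.996], [-0.996, -0.001, -0.09], [0.001, -1.0, -0.004]]
ft_force: [0.5, -0.5, -3.7]
grip_width: 0.0429
[0.51086228 0.3452201  0.20191986]
```

View pics/w3.png

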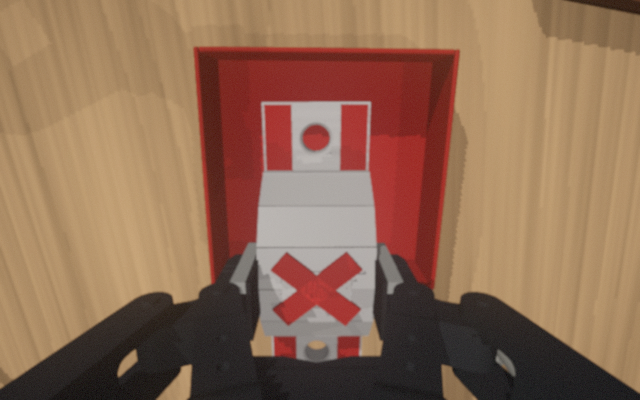

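View pics/c5.png

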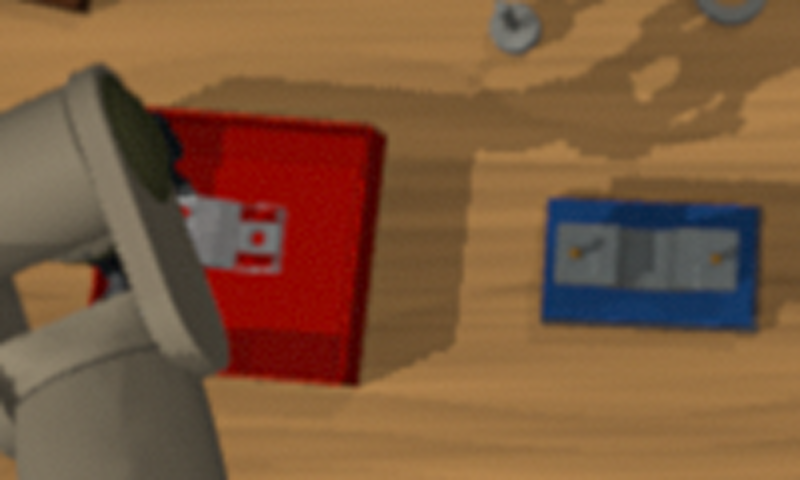

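w3 shows the cap over the bin and aligned with it; the far rim corners are at about (196,49) and (458,52). I'll work out the bin's centre from those.

```bash
python3 - <<'E'
from h import *
for u in((196,49),(458,52),(213,280),(441,260)): print(atz('w3',u,.06).round(4))
# top3: rim corners right side
for c in((383,127),(358,383)):print(atz('top3',((c[0]+.5)/4-.5+120,(c[1]+.5)/4-.5+170),.06).round(4))
E
```

```text
[0.4303 0.4584 0.06  ]
[0.6244 0.4387 0.06  ]
[0.4112 0.2692 0.06  ]
[0.612  0.2706 0.06  ]
[0.6035 0.2329 0.06  ]
[0.4102 0.2496 0.06  ]
```

```bash
python3 -m pendant '[[[0.2,0,-1],0,0],[[0,0,-1],0,0],[[0,0,-1],0,0],[[0,0,-1],0,0],[[0,0,-1],0,0],[[0,0,-0.6],0,0],[[0,0,-0.3],0,0],[[0,0,0],0,0]]'
```

```text
time_s: 6.97
position: [0.518, 0.3414, 0.0252]
tool_rot: [[-0.095, -0.004, 0.995], [-0.995, -0.002, -0.095], [0.002, -1.0, -0.004]]
ft_force: [-0.3, 0.4, -4.0]
grip_width: 0.0427
```

```bash
python3 -m pendant '[[[0,0,-0.12],0,0],[[0,0,0],0,0.9],[[0,0,0],0,1],[[0,0,0],0,1],[[0,0,0],0,1],[[0,0,0],0,1],[[0,0,0.3],0,1],[[0,0,0.8],0,1],[[0,0,1],0,1],[[0,0,1],0,1],[[0,0,1],0,1],[[0,0,1],0,1]]'
python3 -m pendant '[[[0,0,0.8],0,1],[[0,0,0],0,1],[[0,0,0],0,1]]'
python3 - <<'E'
from h import *
s,*_=grab('wrist','w4');print(s['position'])
E
```

```text
time_s: 7.97
position: [0.5183, 0.3429, 0.1792]
tool_rot: [[-0.093, 0.001, 0.996], [-0.996, 0.0, -0.093], [-0.0, -1.0, 0.001]]
ft_force: [-0.0, 0.9, -0.2]
grip_width: 0.0854
time_s: 8.22
position: [0.5188, 0.3431, 0.2026]
tool_rot: [[-0.093, 0.003, 0.996], [-0.996, 0.001, -0.093], [-0.002, -1.0, 0.003]]
ft_force: [-0.2, -0.1, -0.4]
grip_width: 0.0856
[0.51877241 0.3431279  0.20264127]
```

View pics/w4.png

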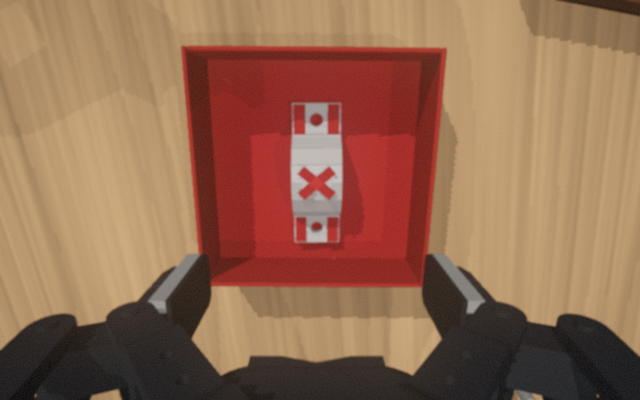

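w4 shows the reject cap lying flat and free in the middle of the bin (cross at (317,182)). I'll stop over the nest on the way back to measure it.

```bash
python3 -m pendant '[[[-0.06,-0.94,0],0.04,1],[[-0.06,-0.94,0],0.04,1],[[-0.06,-0.94,0],0.04,1],[[-0.06,-0.94,0],0.04,1],[[-0.06,-0.94,0],0.04,1],[[-0.06,-0.94,0],0.04,1],[[-0.06,-0.94,0],0.04,1],[[-0.06,-0.94,0],0.04,1],[[-0.06,-0.94,0],0.04,1],[[-0.06,-0.94,0],0.04,1],[[-0.06,-0.94,0],0,1],[[0,0,0],0,1]]'
python3 -m pendant '[[[0,0,0],0,1],[[0,0,0],0,1]]'
python3 - <<'E'
from h import *
s,*_=grab('wrist','w5');print(s['position'],s['tool_rot'])
crop('w5',200,60,440,280,3,'c6')
E
```

```text
time_s: 9.27
position: [0.4981, 0.0291, 0.1996]
tool_rot: [[-0.062, -0.003, 0.998], [-0.998, -0.001, -0.062], [0.001, -1.0, -0.003]]
ft_force: [1.2, 0.3, -0.2]
grip_width: 0.0853
time_s: 9.43
position: [0.4984, 0.0331, 0.2]
tool_rot: [[-0.059, -0.002, 0.998], [-0.998, 0.001, -0.059], [-0.0, -1.0, -0.002]]
ft_force: [0.9, 0.2, 0.5]
grip_width: 0.0853
[0.49837071 0.03309643 0.20000044] [[-5.89571363e-02 -1.68421258e-03  9.98259094e-01]
 [-9.98260416e-01  5.45171815e-04 -5.89562946e-02]
 [-4.44927790e-04 -9.99998433e-01 -1.71342452e-03]]
```

View pics/c6.png

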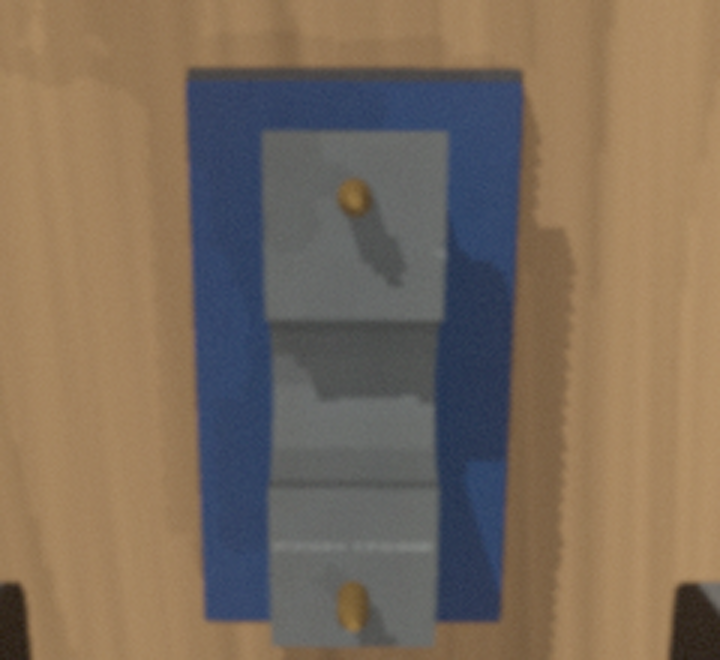

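```bash
python3 - <<'E'
from h import *
def px(c): return ((c[0]+.5)/3-.5+200,(c[1]+.5)/3-.5+60)
C=[atz('w5',px(c),.082) for c in((263,131),(448,131),(273,646),(436,645))]
print(np.round(C,4)); 
f=(C[0]+C[1])/2;n=(C[2]+C[3])/2
print('centre',np.mean(C,0),np.linalg.norm(f-n),np.degrees(np.arctan2(*(f-n)[1::-1])), 'w',np.linalg.norm(C[0]-C[1]),np.linalg.norm(C[2]-C[3]))
K,D,R,t=cam('w5'); print('cam',(-R.T@t).round(3))
def proj(p):
    q=cv2.projectPoints(np.array([p],float),cv2.Rodrigues(R)[0],t,K,D)[0][0,0]; return ((q-[200,60]+.5)*3-.5).round(0)
cx,cy,th=.4985,.0315,np.radians(86.6)
def test(cx,cy,th):
  for s in(52,-52):
    p=np.array([cx,cy])+s/1e3*np.array([np.cos(th),np.sin(th)])
    print(s,proj([*p,.082]),proj([*p,.1]))
test(cx,cy,th)
# centroid over z .091 mid
A=atz('w5',px((354,197)),.094);B=atz('w5',px((353,606)),.091);d=A-B
print(A,B,(A+B)/2,np.linalg.norm(d),np.degrees(np.arctan2(d[1],d[0])))
E
```

```text
[[ 0.4813  0.1008  0.082 ]
 [ 0.5248  0.0982  0.082 ]
 [ 0.4732 -0.0325  0.082 ]
 [ 0.5169 -0.0347  0.082 ]]
centre [0.49905294 0.03293573 0.082     ] 0.13330728379916323 86.58017944949056 w 0.043556978014692216 0.043736962776177724
cam [0.502 0.1   0.342]
52 [353. 201.] [354. 206.]
-52 [353. 600.] [353. 631.]
[0.50179959 0.08499251 0.094     ] [ 0.49558111 -0.01780228  0.091     ] [0.49869035 0.03359511 0.0925    ] 0.10302639938956701 86.53816424030435
```

c6 shows the dowels at (354,197) and (353,606) and the joint-face corners. They give the seat centre at about (0.499, 0.033), yaw −3.45°, length 133.3 mm and width 43.6 mm, which matches the given sizes. Now to the good cap.

```bash
python3 -m pendant '[[[-0.094,-0.9,0],0.077,1],[[-0.094,-0.9,0],0.077,1],[[-0.094,-0.9,0],0.077,1],[[-0.094,-0.9,0],0.077,1],[[-0.094,-0.9,0],0.077,1],[[-0.094,-0.9,0],0.077,1],[[-0.094,-0.9,0],0.077,1],[[-0.094,-0.9,0],0.077,1],[[-0.094,-0.9,0],0.077,1],[[-0.094,-0.9,0],0.077,1],[[-0.094,-0.9,0],0.077,1],[[-0.094,-0.9,0],0.077,1]]'
python3 -m pendant '[[[0,0,-0.5],0,1],[[0,0,-0.5],0,1],[[0,0,0],0,1],[[0,0,0],0,1]]'
python3 - <<'E'
from h import *
s,*_=grab('wrist','w6');print(s['position'],s['tool_rot'])
crop('w6',200,80,440,280,3,'c7')
E
```

```text
time_s: 10.48
position: [0.4652, -0.2914, 0.2004]
tool_rot: [[0.024, -0.0, 1.0], [-1.0, 0.001, 0.024], [-0.001, -1.0, -0.0]]
ft_force: [1.2, -0.4, -0.5]
grip_width: 0.0852
time_s: 10.82
position: [0.4652, -0.2903, 0.1703]
tool_rot: [[0.023, -0.001, 1.0], [-1.0, 0.001, 0.023], [-0.001, -1.0, -0.001]]
ft_force: [-0.0, -0.5, -0.1]
grip_width: 0.0855
[ 0.46516652 -0.29026339  0.1702943 ] [[ 0.02320747 -0.00125221  0.99972989]
 [-0.99972972  0.00134778  0.02320916]
 [-0.00137648 -0.99999831 -0.00122059]]
```

View pics/c7.png

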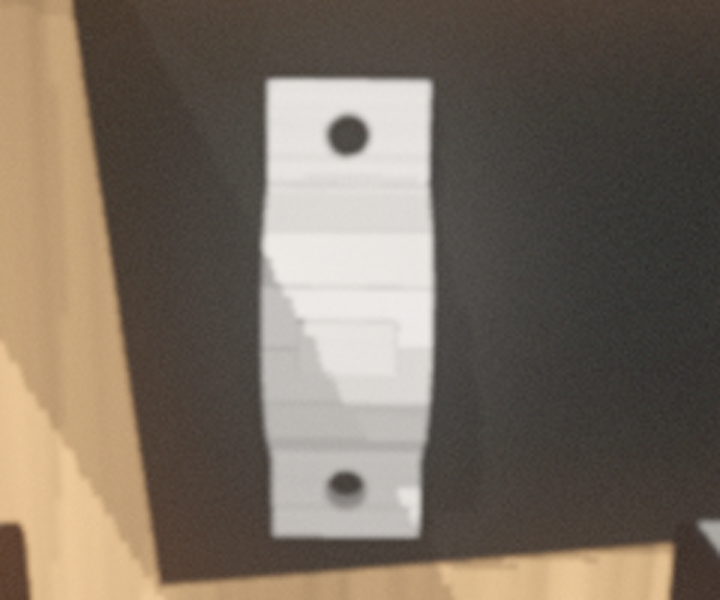

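c7 shows the unmarked cap with its holes at (348,135) and (346,488), centred between the fingers.

```bash
python3 - <<'E'
from h import *
def px(c): return ((c[0]+.5)/3-.5+200,(c[1]+.5)/3-.5+80)
A=atz('w6',px((348,135)),.014);B=atz('w6',px((346,489)),.014);d=A-B
print(A,B,(A+B)/2,np.linalg.norm(d),np.degrees(np.arctan2(d[1],d[0])))
C=[atz('w6',px(c),.014) for c in((266,78),(432,79),(271,537),(421,537))]
f=(C[0]+C[1])/2;n=(C[2]+C[3])/2;d=f-n
print(np.mean(C,0),np.linalg.norm(d),np.degrees(np.arctan2(d[1],d[0])))
# height by w1/w6 triangulation
print(tri([('w6',px((348,135))),('w1',(172,134))]),tri([('w6',px((346,489))),('w1',(182,250))]))
E
```

```text
[ 0.46301553 -0.240683    0.014     ] [ 0.46477842 -0.34473834  0.014     ] [ 0.46389698 -0.29271067  0.014     ] 0.10407027213849519 90.97060176150518
[ 0.46403539 -0.29301886  0.014     ] 0.13472653946782695 90.92609892508261
(array([ 0.46298435, -0.24050292,  0.01222481]), [np.float64(0.0002862029309634335), np.float64(0.00028620293096338136)]) (array([ 0.46476152, -0.34571921,  0.0106717 ]), [np.float64(0.00035084715720994054), np.float64(0.00035084715721005834)])
```

```bash
python3 -m pendant '[[[-0.04,-0.08,-1],-0.07,1],[[0,0,-1],0,1],[[0,0,-1],0,1],[[0,0,-1],0,1],[[0,0,-0.6],0,1],[[0,0,-0.38],0,1],[[0,0,0],0,1],[[0,0,0],0,1]]'
python3 -m pendant '[[[0,0,0],0,0.3],[[0,0,0],0,0.3],[[0,0,0],0,0],[[0,0,0],0,0],[[0,0,0],0,0],[[0,0,0],0,0],[[0,0,0],0,0],[[0,0,0],0,0],[[0,0,0],0,0]]' 70
python3 -m pendant '[[[0,0,0.3],0,0],[[0,0,0.6],0,0],[[0,0,1],0,0],[[0,0,1],0,0],[[0,0,1],0,0],[[0,0,1],0,0],[[0,0,0.7],0,0],[[0,0,0],0,0],[[0,0,0],0,0]]'
```

```text
time_s: 11.53
position: [0.4643, -0.2936, 0.022]
tool_rot: [[0.017, 0.0, 1.0], [-1.0, -0.001, 0.017], [0.001, -1.0, 0.0]]
ft_force: [-0.7, 0.2, 0.3]
grip_width: 0.0856
time_s: 12.28
position: [0.4642, -0.2939, 0.0226]
tool_rot: [[0.016, 0.002, 1.0], [-1.0, -0.001, 0.016], [0.001, -1.0, 0.002]]
ft_force: [-1.3, 0.7, 7.4]
grip_width: 0.0422
time_s: 13.03
position: [0.4636, -0.2935, 0.1898]
tool_rot: [[0.016, 0.001, 1.0], [-1.0, -0.001, 0.016], [0.001, -1.0, 0.001]]
ft_force: [0.6, 0.0, -3.1]
grip_width: 0.0425
```

```bash
python3 -m pendant '[[[0.098,0.9,0],-0.073,0],[[0.098,0.9,0],-0.073,0],[[0.098,0.9,0],-0.073,0],[[0.098,0.9,0],-0.073,0],[[0.098,0.9,0],-0.073,0],[[0.098,0.9,0],-0.073,0],[[0.098,0.9,0],-0.073,0],[[0.098,0.9,0],-0.073,0],[[0.098,0.9,0],-0.073,0],[[0.098,0.9,0],-0.073,0],[[0.098,0.9,0],-0.073,0],[[0.098,0.9,0],-0.073,0]]'
python3 -m pendant '[[[0,0,-0.5],0,0],[[0,0,-0.3],0,0],[[0,0,0],0,0],[[0,0,0],0,0],[[0,0,0],0,0]]'
python3 - <<'E'
from h import *
s,*_=grab('wrist','w7');print(s['position'],s['tool_rot'])
crop('w7',220,80,420,380,2.6,'c8')
grab('scene','s7');crop('s7',300,100,440,240,4,'c9')
E
```

```text
time_s: 14.03
position: [0.4979, 0.0318, 0.1873]
tool_rot: [[-0.061, -0.004, 0.998], [-0.998, 0.001, -0.061], [-0.0, -1.0, -0.004]]
ft_force: [0.5, -0.4, -3.2]
grip_width: 0.0427
time_s: 14.45
position: [0.499, 0.0297, 0.1652]
tool_rot: [[-0.062, -0.001, 0.998], [-0.998, 0.0, -0.062], [0.0, -1.0, -0.001]]
ft_force: [-0.2, -0.4, -3.5]
grip_width: 0.043
[0.49896597 0.02966624 0.16517036] [[-6.18361187e-02 -6.50946962e-04  9.98086104e-01]
 [-9.98086316e-01  3.96260886e-05 -6.18361060e-02]
 [ 7.01776983e-07 -9.99999787e-01 -6.52151579e-04]]
```

View pics/w7.png

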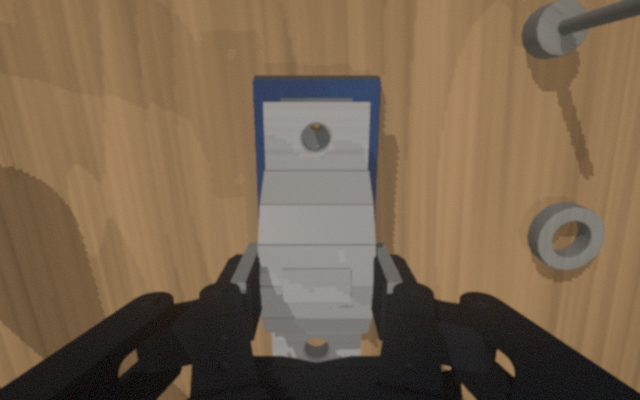

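View pics/c9.png

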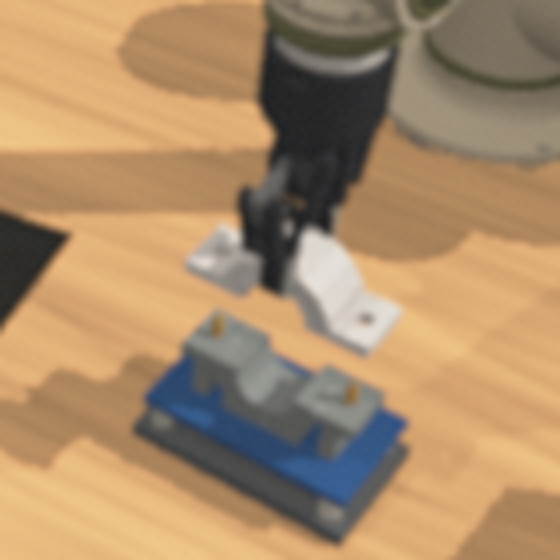

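w7 shows the held cap's holes at (316,137) and (317,347), with the brass dowel visible through the far hole. I'll enlarge that.

```bash
python3 - <<'E'
from h import *
a=load('w7')[1]
A=cv2.resize(a[110:165,280:352,::-1],None,fx=8,fy=8,interpolation=cv2.INTER_CUBIC)
B=cv2.resize(a[325:365,280:352,::-1],None,fx=8,fy=8,interpolation=cv2.INTER_CUBIC)
B=np.clip(B.astype(float)*1.6,0,255).astype(np.uint8)
cv2.imwrite('pics/c10.png',np.vstack([A,B])[:,:,:]) ; print(A.shape,B.shape)
E
```

```text
(440, 576, 3) (320, 576, 3)
```

View pics/c10.png

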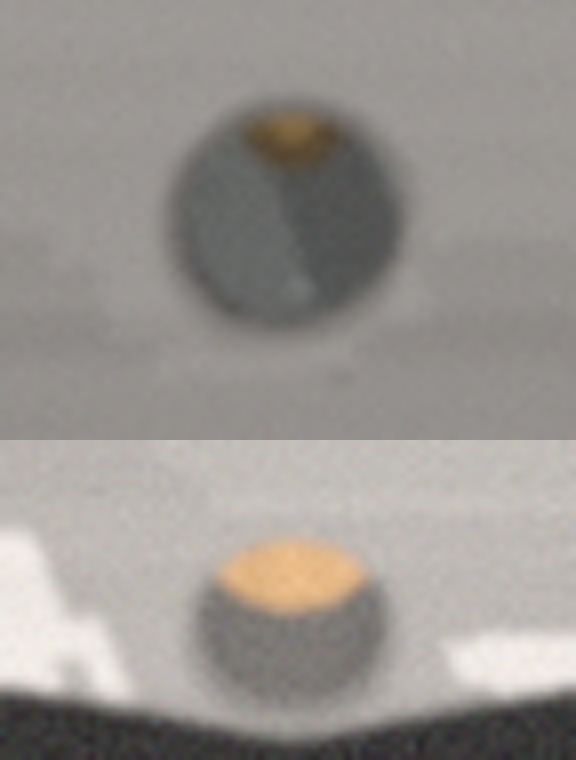

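```bash
python3 - <<'E'
from h import *
s=load('w7')[0]; P=np.array(s['position']); z=P[2]-.0086
f=lambda x,y,y0:((x+.5)/8-.5+280,(y+.5)/8-.5+y0)
A=atz('w7',f(285,212,110),z);B=atz('w7',f(292,182,325),z);d=A-B;c=(A+B)/2
print(A,B,c,np.linalg.norm(d),np.degrees(np.arctan2(d[1],d[0]))-90,'cap-TCP',c-P)
D1=atz('w7',f(293,168,110),.1); print('dowel near edge of tip (axis y ~ +4.25mm or taper less)',D1)
th=np.radians(86.55); S=np.array([.4988,.0332])
print('expected far dowel',S+.052*np.array([np.cos(th),np.sin(th)]))
print('move',(S-c[:2])*1e3)
E
```

```text
[0.50132111 0.08323964 0.15657036] [ 0.49525601 -0.020212    0.15657036] [0.49828856 0.03151382 0.15657036] 0.10362927987721018 -3.3552619308514835 cap-TCP [-0.00067741  0.00184758 -0.0086    ]
dowel near edge of tip (axis y ~ +4.25mm or taper less) [0.50161369 0.08115877 0.1       ]
expected far dowel [0.50192923 0.08510576]
move [0.51144104 1.68617872]
```

```bash
python3 -m pendant '[[[0.02,0.055,-0.5],0,0],[[0,0,-0.5],0,0],[[0,0,-0.33],0,0],[[0,0,0],0,0],[[0,0,0],0,0],[[0,0,0],0,0]]'
python3 - <<'E'
from h import *
s,*_=grab('wrist','w8');print(s['position'],s['ft_force'])
a=load('w8')[1]
A=cv2.resize(a[110:165,280:352,::-1],None,fx=8,fy=8,interpolation=cv2.INTER_CUBIC)
B=cv2.resize(a[325:365,280:352,::-1],None,fx=8,fy=8,interpolation=cv2.INTER_CUBIC)
B=np.clip(B.astype(float)*1.6,0,255).astype(np.uint8)
cv2.imwrite('pics/c11.png',np.vstack([A,B])[:,:,:])
E
```

```text
time_s: 15.05
position: [0.5001, 0.0318, 0.1263]
tool_rot: [[-0.061, 0.001, 0.998], [-0.998, -0.0, -0.061], [0.0, -1.0, 0.002]]
ft_force: [-0.1, -0.4, -3.9]
grip_width: 0.0426
[0.50005581 0.03177402 0.1262851 ] [-0.12237244 -0.44298903 -3.89972174]
```

View pics/c11.png

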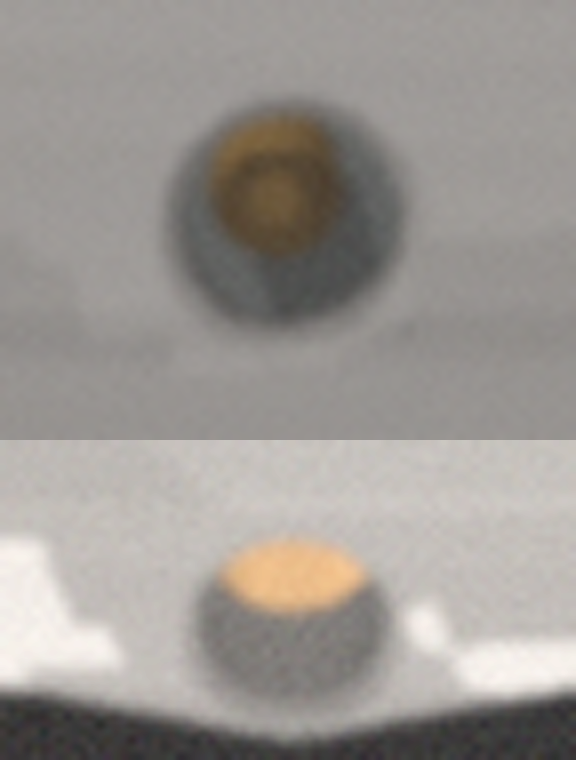

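c11 shows the far hole at (285,212) with the dowel tip's flat top at about (275,197) inside it. Through the near hole only wood is visible, as expected from the slanted view.

```bash
python3 - <<'E'
from h import *
s=load('w8')[0]; P=np.array(s['position'])
f=lambda x,y,y0:((x+.5)/8-.5+280,(y+.5)/8-.5+y0)
for dz in(.0076,.0086,.0096):
    z=P[2]-dz
    A=atz('w8',f(285,212,110),z);B=atz('w8',f(292,182,325),z);c=(A+B)/2;d=A-B
    print('far hole',A,'centre',c,np.linalg.norm(d),np.degrees(np.arctan2(d[1],d[0]))-90)
T=atz('w8',f(275,197,110),.1); print('tip',T)
th=np.radians(86.6); print('seat from tip',T[:2]-.052*np.array([np.cos(th),np.sin(th)]))
K,D,R,t=cam('w8')
def proj(p):
    q=cv2.projectPoints(np.array([p],float),cv2.Rodrigues(R)[0],t,K,D)[0][0,0]; return ((q-[280,110]+.5)*8-.5).round(0)
print('radius px', proj(T+[.00425,0,0])-proj(T), 'base',proj(T-[0,0,.018]))
E
```

```text
far hole [0.50238639 0.08544005 0.1186851 ] centre [0.49942042 0.03405184 0.1186851 ] 0.10294746842897382 -3.3032700430853765
far hole [0.50238021 0.08534852 0.1176851 ] centre [0.4993944  0.03361652 0.1176851 ] 0.1036362065400112 -3.3032700430853623
far hole [0.50237404 0.085257   0.1166851 ] centre [0.49936838 0.03318119 0.1166851 ] 0.10432494465104857 -3.3032700430853907
tip [0.5017418  0.08463053 0.1       ]
seat from tip [0.49865787 0.03272206]
radius px [73. -5.] base [276. 173.]
```

```bash
python3 -m pendant '[[[-0.02,-0.02,-0.1],0,0],[[0,0,-0.15],0,0],[[0,0,-0.15],0,0],[[0,0,-0.1],0,0],[[0,0,0],0,0]]'
python3 -m pendant '[[[0,0,-0.1],0,0],[[0,0,-0.1],0,0],[[0,0,0],0,0],[[0,0,0],0,0]]'
python3 - <<'E'
from h import *
s,*_=grab('wrist','w9');print(s['position'],s['ft_force'],s['wrist_torque'])
a=load('w9')[1]
A=cv2.resize(a[110:165,280:352,::-1],None,fx=8,fy=8,interpolation=cv2.INTER_CUBIC)
B=cv2.resize(a[325:365,280:352,::-1],None,fx=8,fy=8,interpolation=cv2.INTER_CUBIC)
B=np.clip(B.astype(float)*1.6,0,255).astype(np.uint8)
cv2.imwrite('pics/c12.png',np.vstack([A,B])[:,:,:])
E
```

```text
time_s: 15.52
position: [0.4986, 0.0315, 0.1096]
tool_rot: [[-0.061, -0.002, 0.998], [-0.998, 0.0, -0.061], [-0.0, -1.0, -0.002]]
ft_force: [-0.4, 0.0, -4.2]
grip_width: 0.0428
time_s: 15.85
position: [0.4989, 0.0314, 0.1043]
tool_rot: [[-0.061, -0.0, 0.998], [-0.998, 0.0, -0.061], [-0.0, -1.0, -0.0]]
ft_force: [0.0, -0.1, -2.5]
grip_width: 0.0427
[0.49892348 0.03143829 0.10427139] [ 0.0322108  -0.08460473 -2.53482603] [ 0.03194788 -0.02782948  0.00735934]
```

View pics/c12.png

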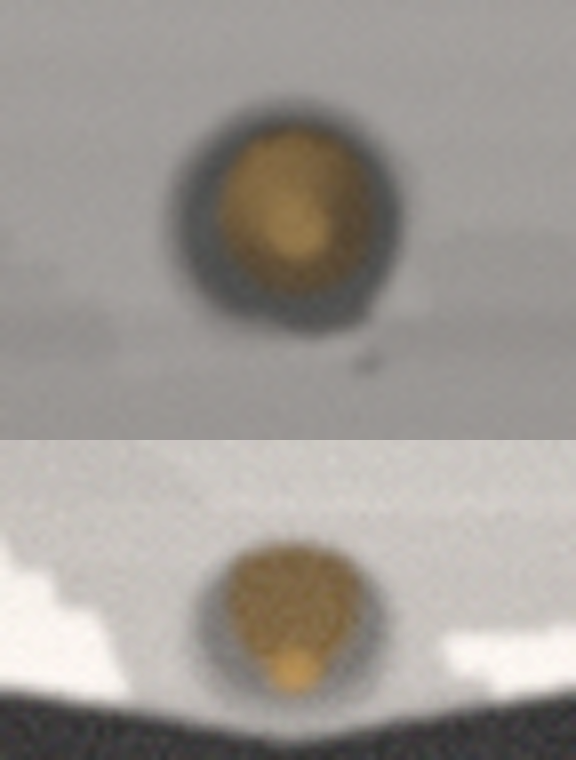

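c12 shows both dowels standing centred in both holes. I'll carry on down.

```bash
python3 -m pendant '[[[0,0,-0.05],0,0],[[0,0,-0.05],0,0],[[0,0,0],0,0],[[0,0,0],0,0]]' 90
python3 -m pendant '[[[0,0,-0.05],0,0],[[0,0,0],0,0],[[0,0,0],0,0]]'
python3 -m pendant '[[[0,0,-0.07],0,0],[[0,0,0],0,0],[[0,0,0],0,0]]'
```

```text
time_s: 16.23
position: [0.4989, 0.0314, 0.1014]
tool_rot: [[-0.061, -0.0, 0.998], [-0.998, 0.0, -0.061], [-0.0, -1.0, -0.0]]
ft_force: [0.7, 0.5, -2.2]
grip_width: 0.0421
time_s: 16.48
position: [0.4991, 0.0314, 0.1005]
tool_rot: [[-0.061, 0.001, 0.998], [-0.998, -0.0, -0.061], [0.0, -1.0, 0.001]]
ft_force: [-2.1, 0.8, 4.7]
grip_width: 0.0421
time_s: 16.73
position: [0.4991, 0.0314, 0.0986]
tool_rot: [[-0.06, 0.001, 0.998], [-0.998, -0.0, -0.06], [0.0, -1.0, 0.001]]
ft_force: [-3.5, 0.1, 7.9]
grip_width: 0.0418
```

Contact came at TCP z ≈ 0.1005, as computed, and the spring is now giving. I'll press further, to about 8 mm.

```bash
python3 -m pendant '[[[0,0,-0.07],0,0],[[0,0,-0.07],0,0],[[0,0,0],0,0],[[0,0,0],0,0]]'
python3 -m pendant '[[[0,0,-0.05],0,0],[[0,0,0],0,0],[[0,0,0],0,0],[[0,0,0],0,0]]'
python3 - <<'E'
from h import *
s,*_=grab('wrist','w10');print(s['position'],s['ft_force'],s['wrist_torque'])
grab('scene','s10');crop('s10',310,120,430,250,4.5,'c13')
grab('top','t10')
E
```

```text
time_s: 17.07
position: [0.4991, 0.0314, 0.0947]
tool_rot: [[-0.06, 0.001, 0.998], [-0.998, -0.0, -0.06], [0.0, -1.0, 0.001]]
ft_force: [-3.8, 1.5, 11.0]
grip_width: 0.042
time_s: 17.4
position: [0.4992, 0.0314, 0.0934]
tool_rot: [[-0.06, 0.001, 0.998], [-0.998, -0.0, -0.06], [0.0, -1.0, 0.001]]
ft_force: [-3.7, -0.3, 12.3]
grip_width: 0.0421
[0.49915342 0.03141244 0.09339003] [-3.73814518 -0.29818312 12.329463  ] [ 0.07241157  0.84888942 -0.01440371]
```

View pics/c13.png

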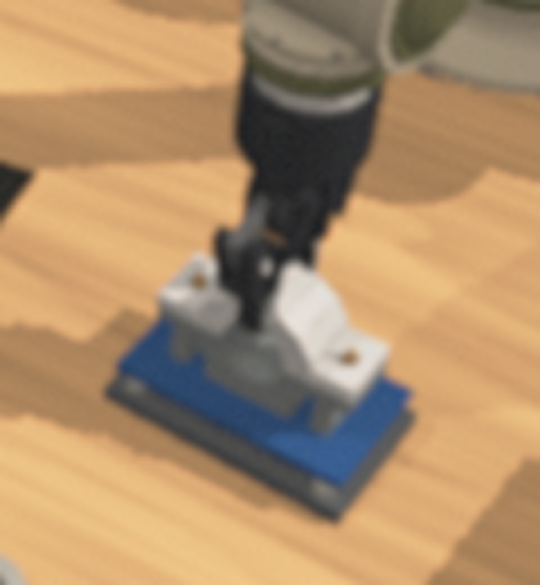

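View pics/w10.png

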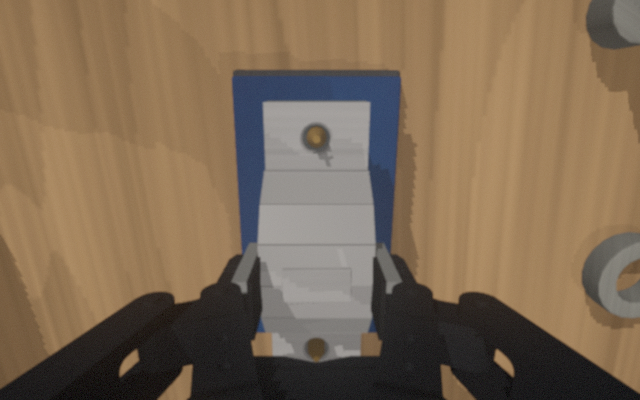

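View pics/t10.png

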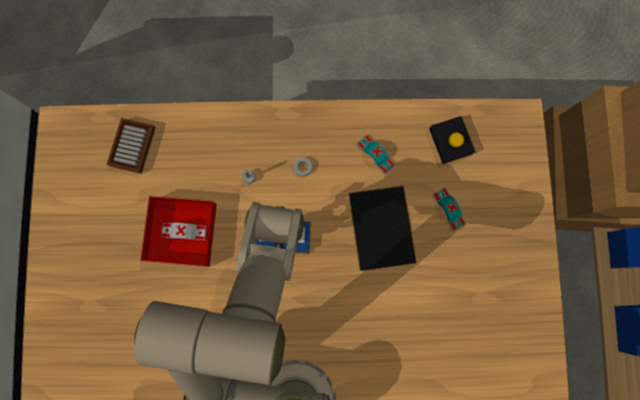

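c13 and w10 show the cap down on the housing, with dowels in both holes at (316,137) and (317,348). The cap hasn't slipped in the grip and the carrier is near its base. t10 shows the reject in the bin and both gauges in place. I'll wait a few rows to settle and then hand in.

```bash
python3 -m pendant '[[[0,0,0],0,0],[[0,0,0],0,0],[[0,0,0],0,0],[[0,0,0],0,0],[[0,0,0],0,0],[[0,0,0],0,0]]'
python3 - <<'E'
from h import *
print(env.close_job())
E
```

```text
time_s: 18.05
position: [0.4992, 0.0314, 0.0934]
tool_rot: [[-0.06, 0.001, 0.998], [-0.998, -0.0, -0.06], [0.0, -1.0, 0.001]]
ft_force: [-4.6, 1.4, 12.0]
grip_width: 0.042
the job is handed in; nothing more can be done
None
```

I put the red-marked cap in the red bin and let go of it there. I then fitted the unmarked cap over both dowels and pressed the closed pair down. The job was handed in at about 18 s, with the gripper still holding the pair down; the hand-in gave no verdict.

- **Seating:** both dowels showed centred in both ear holes just before the last few millimetres, and still stood in both holes after pressing. Contact with the joint face came at tool height 0.1005 m, where I expected 0.1006 m, and the cap did not slip in the grip.
- **Press:** the tool went about 7 mm below contact and held steady. The spring force (12 N at the wrist plus the 3.4 N cap) suggests about 7.5 mm. The two figures differ slightly, but both are past the 5 mm needed. A steady sideways force of about 4 N remained at the wrist.
- **Reject cap and gauges:** the last top view shows the reject lying flat in the bin and both gauges where they stood.
- **Disagreements:** the top and wrist cameras placed the nest up to 2 mm apart. I relied on the wrist camera and corrected by the dowel seen through the far hole. On the first grasp the tool rose 4 mm as the fingers closed, so I took the second about 4 mm higher.

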